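# Open the push-and-turn medicine bottle by the front door

### The job

Take the steel flask lid off the medicine bottle and stand it open side down on the bare ledge, out of the way. Then press the bottle's safety cap down, twist it anticlockwise (seen from above) while it is pressed, and lift it off. Finish while still holding the cap in the gripper, level, still and about 5 cm straight above the bottle, without disturbing the bowl, pillbox, spool or keys.

Things in the scene. Friction and masses are not known exactly. Their poses are not given: they have to be found in the camera images.
- bottle: Brown medicine bottle, 48 mm across, wedged in a square oak block 84 x 84 x 30 mm that is fixed to the ledge: neither can move or turn. Origin: centre of the block's underside, on the ledge; z up, the bottle's axis. The bottle is 48 mm across up to 66 mm above the ledge, its shoulder narrows to the neck (26 mm across) at 72 mm. Its yaw is arbitrary.
- cap: White ribbed round safety cap on the bottle, hidden under the flask lid at the start. 44 mm across, 28 mm tall, 25 g. Origin: centre of its underside; z is its axis. Locked, its underside is 80 mm and its top 108 mm above the ledge; its x axis lies along the bottle's x axis. Locked, it turns about 2 degrees at most and cannot be lifted; about 1.5 mm of sideways play on the neck.
- spring_seal (a joint): Spring-loaded seal in the bottle's mouth that carries the cap: how far the cap is pushed down, in m. 0 = cap up (locked or off), 0.007 = cap at its bottom stop. It resists with about 6 N at first and 13 N at the bottom. With the cap at least 4.5 mm down (aim for 6) the cap can be turned.
- bottle_mouth (a point): Centre of the bottle's mouth, 91 mm above the ledge, on the axis about which the cap turns. Pressed down, the cap turns anticlockwise seen from above; its three bayonet lugs are clear after a turn of 35 to 90 degrees (aim for 60; a stop ends the turn at about 93), and there it lifts straight off. Clockwise it is blocked.
- flask_lid: Stainless steel flask lid, a plain round cup 58 mm across and 45 mm tall, walls 2 mm, about 90 g, put open side down loosely over the bottle's cap: its closed end rests on the cap, outer top 110.5 mm above the ledge. Origin: centre of its open rim, 45 mm below its closed top; z points from the rim to the closed end (up).
- key_bowl: Round white ceramic bowl, 124 mm across and 45 mm tall, standing loose on the ledge; bystander. Origin: centre of its underside.
- pillbox: Closed plastic flip-top pillbox 72 x 36 x 23 mm lying on the ledge; bystander. Origin: centre of its underside.
- spool: Wooden spool 38 mm across and 46 mm tall, standing on end; bystander. Origin: centre of its underside.
- keys: Three keys on a split ring lying flat as one rigid piece, within 50 mm of the origin, 6 mm thick at most; bystander. Origin: in the middle of the piece, on the ledge.
There are look-alikes about, which are no part of the job. Of the things that look like the flask_lid, the largest one is meant.

How it is judged:
On the way, in this order (a step that is already met when the one before it is completed fails the run):
1. the flask lid stands open side down on the ledge, let go (height (world z) of flask_lid below 0.006 m and angle between flask_lid's own z axis and vertical below 0.15 rad and linear speed of flask_lid below 0.02 m/s and contact force between the fingers and flask_lid below 0.1 N), for 0.2 s.
2. the cap is pressed at least 4 mm down on the bottle (z of cap in the frame of bottle below 0.076 m), for 0.05 s.
3. the cap, still on the bottle, is turned by more than 0.45 rad (26 degrees) (angle between the x axis of cap and the x axis of bottle, either way round above 0.45 rad and z of cap in the frame of bottle below 0.085 m), for 0.05 s.
At the end, for the whole second after the job is handed in: The cap is held in the fingers, still, 25 to 120 mm above its place on the bottle, within 30 mm of the bottle's axis, level within 0.25 rad, touching neither bottle nor flask lid; the flask lid stands open side down on the ledge (rim within 6 mm of it, level within 0.15 rad), let go and still (all of step 1 and z of cap in the frame of bottle between 0.105 and 0.2 m and horizontal distance between cap and bottle below 0.03 m and angle between cap's own z axis and vertical below 0.25 rad and linear speed of cap below 0.03 m/s and contact force between the fingers and cap above 1 N and contact force between cap and bottle below 0.1 N and contact force between cap and flask_lid below 0.1 N); the arm keeps its last pose, push and grip.
It fails at once if the key bowl is shifted by more than 20 mm (distance of key_bowl from where it was at the start of the episode above 0.02 m).
It fails at once if the pillbox is shifted by more than 20 mm (distance of pillbox from where it was at the start of the episode above 0.02 m).
It fails at once if the spool is shifted by more than 20 mm (distance of spool from where it was at the start of the episode above 0.02 m).
It fails at once if the keys is shifted by more than 20 mm (distance of keys from where it was at the start of the episode above 0.02 m).
It also fails if it takes over 48 s, if anything falls off the work surface, if the arm or the gripper's body presses on something with over 40 N, if the wrist force passes 120 N, or if a joint passes its speed limit or range.

### The arm

A 6-joint arm with a two-finger parallel gripper is mounted at the origin on the work surface. World frame = base frame: x ahead of the robot, y to its left, z up, the work surface at z = 0. Lengths are in m, angles in rad, forces in N, time in s.
With the tool pointing down it reaches from about 0.35 to 0.875 m from the base axis. Payload 15.5 kg.
Tool frame: the origin (TCP) lies at the very end of the fingers, on their centre line; the grasp point (between the pads) lies 19 mm behind it; z points along the fingers, y is the line along which they close (so a half turn about z gives the same grasp; the last joint's range is limited). The gripper opens to 85 mm and grips with 20 to 120 N. Pads are 22 mm wide; open, the fingers measure 114 mm over their backs; the gripper's body (76 mm by 85 mm) begins 54 mm behind the grasp point. The pads swing forward as they close: fully open they stand 13 mm farther back than shut.
Start: joints at [1.183, 0.494, 1.345, -0, 1.302, -0.096], TCP at [0.18, 0.598, 0.231] pointing down, gripper open.
Joint ranges: [-2.91, 2.91], [-0.82, 2.16], [0.22, 2.67], [-1.22, 4.37], [0.12, 2.79], [-3.08, 3.08]. Speed limits (rad/s): [1.89, 1.89, 2.57, 3.01, 3.01, 3.01].

### API

Orientations are given as a rotation vector (axis times angle).
In Python, from plant import ctrl gives the robot as it stands.
- The arm moves only by the shell command python3 -m jog 'ROWS'. ROWS is JSON, a list of rows, each an object of numbers: "wx", "wy", "wz": the turn, a rotation vector about the tool's x, y, z in rad; "tx", "ty", "tz": the shift along the tool's x, y, z in cm; "gripper": the gripper's target within -1 to 1 (fully open at 1, half-way at 0, shut at -1). In form: [{"wx": .., "wy": .., "wz": .., "tx": .., "ty": .., "tz": .., "gripper": ..}, ...]. A call has 1 to 5 rows; each row shifts and turns the commanded pose from where the row before left it, along the tool's axes as they then stand; what a row does not reach is not made up. A row lasts 1/12 s, in which the tool goes at most 41.7 mm and 7.16 degrees, less where a joint would pass 70% of its speed; a pose out of reach is approached as far as the arm can. A call is refused whole if a number of a shift passes 4.17 or a number of a turn 0.125, either way. A call with a gripper value outside its range is refused whole. The fingers move at their own pace and stop on an object; the grip force is fixed at half the most. Time passes only in rows, so rows that do not move let the fingers close. It gives the time, the measured TCP pose, the force, the opening and the grip force at its end, in the units of the state.
- ctrl.state(): the state, without advancing time (a new reading comes with each control period).
- ctrl.camera(name): name is "scene" or "top" or "wrist"; returns the picture (480x640x3 uint8, red, green, blue); there is no depth.
- ctrl.camera_params(name): a dict with "fx", "fy", "cx", "cy" (pixels), "R" (3x3) and "t" (3): a world point X has camera coordinates R X + t. Camera axes: x right, y down, z forward; pixel columns grow to the right and rows downward; lengths in m; the calibration is good to about 2 mm. A picture is of the moment at which its call begins: read the wrist's pose just before it. camera_params takes no time and is no camera call; for the wrist camera it gives the pose at the moment of the call.
- ctrl.sign_off(): hands the job in; it is judged then, once.
Trained networks look in the newest picture that a camera, given by its name, has taken for a name from the list of things; names that differ only in an ending like _2 or _b are one class to them, and where a whole thing is asked for, a point or a joint stands for the part that bears it (a point fixed in the world has none). Each returns a list of dicts, best first, with "score" (0 to 1); they miss things now and then, are a little off and sometimes report something else, mostly with a low value. They report only what shows in the picture. A call takes as long as a camera call. They do not tell look-alikes from the thing itself.
- ctrl.find_in(name, camera): "bbox" ([left, top, width, height] in pixels, round what is visible of it).
The state is a dict: "clock": time; "joint_positions": joint angles; "joint_velocities": joint speeds; "tau": joint torques, N m; "eef_pos": TCP position; "orientation": TCP orientation; "force": force on the tool from outside, world axes, zero at the start; "ft_torque": the same for the moment, N m; "opening": finger opening in m; "grip_force": force on a finger pad.
Only numpy, scipy, OpenCV 4.12 (cv2) and the standard library are available. Lean on these libraries where they do the work, as an engineer would, in place of code of your own. Each camera call takes 0.05 s, during which the arm holds its last target. There are 200 camera calls.

## Working session

There is one attempt and no reset: what is moved stays moved. The work goes in short steps, Python scripts to look and compute and a shell command to move; the robot and the scene stay as the last step left them, time stands still between calls to the robot, and variables do not carry over. Pictures are saved under pics/ and viewed, at most 10 in all, crops included, and the job is handed in when it is done.

```bash
mkdir -p pics; ls; python3 - <<'E'
from plant import ctrl
import cv2,numpy as np
s=ctrl.state();print({k:np.round(v,3).tolist() for k,v in s.items()})
for c in ["top","scene"]:
    im=ctrl.camera(c);cv2.imwrite(f"pics/{c}0.png",im[:,:,::-1])
    print(c,{k:np.round(v,4).tolist() for k,v in ctrl.camera_params(c).items()})
    for n in ["flask_lid","bottle","key_bowl","pillbox","spool","keys"]:
        print(n,[(np.round(d["bbox"]).tolist(),round(d["score"],2)) for d in ctrl.find_in(n,c)][:4])
E
```

```text
pics
{'clock': 0.0, 'joint_positions': [1.182, 0.494, 1.346, 0.0, 1.302, -0.096], 'joint_velocities': [0.001, 0.002, -0.001, -0.001, 0.0, 0.001], 'tau': [0.001, -88.217, -38.387, -0.0, 0.01, -0.0], 'eef_pos': [0.18, 0.598, 0.231], 'orientation': [-0.458, -3.108, 0.002], 'force': [-0.749, 0.446, -0.383], 'ft_torque': [-0.024, -0.009, -0.022], 'grip_force': 0.0, 'opening': 0.085}
top {'fx': 467.4133, 'fy': 467.4133, 'cx': 324.1953, 'cy': 243.348, 'R': [[0.0182, -0.9998, -0.0074], [-0.9979, -0.0177, -0.0623], [0.0622, 0.0085, -0.998]], 't': [-0.0216, 0.5461, 0.9227]}
flask_lid [([391.0, 277.0, 25.0, 29.0], 0.73), ([333.0, 253.0, 31.0, 32.0], 0.7), ([338.0, 318.0, 24.0, 22.0], 0.68)]
bottle [([322.0, 237.0, 57.0, 62.0], 0.82)]
key_bowl [([120.0, 228.0, 58.0, 63.0], 0.68)]
pillbox [([181.0, 151.0, 38.0, 37.0], 0.6)]
spool [([429.0, 160.0, 25.0, 21.0], 0.73)]
keys [([445.0, 237.0, 42.0, 40.0], 0.69)]
scene {'fx': 433.4236, 'fy': 433.4236, 'cx': 321.513, 'cy': 235.9144, 'R': [[-0.8753, 0.483, -0.0213], [0.3166, 0.5392, -0.7804], [-0.3655, -0.6899, -0.6249]], 't': [0.4734, -0.131, 1.209]}
flask_lid [([358.0, 202.0, 17.0, 25.0], 0.76), ([315.0, 190.0, 24.0, 29.0], 0.7)]
bottle [([309.0, 216.0, 41.0, 30.0], 0.61)]
key_bowl []
pillbox [([293.0, 344.0, 40.0, 25.0], 0.91)]
spool [([216.0, 203.0, 17.0, 24.0], 0.72)]
keys [([266.0, 186.0, 25.0, 15.0], 0.59)]
```

View pics/top0.png

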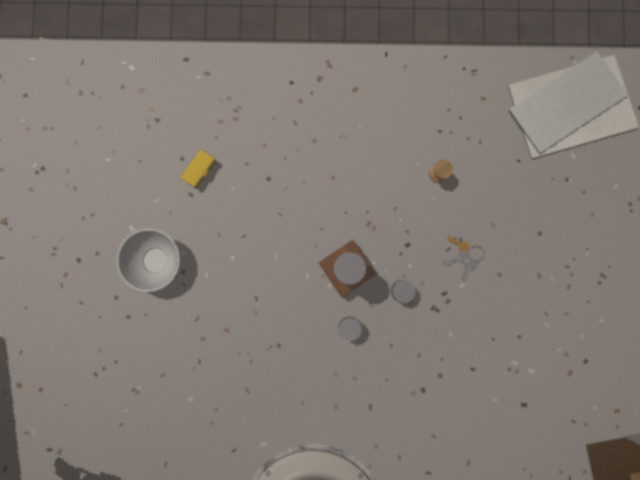

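View pics/scene0.png

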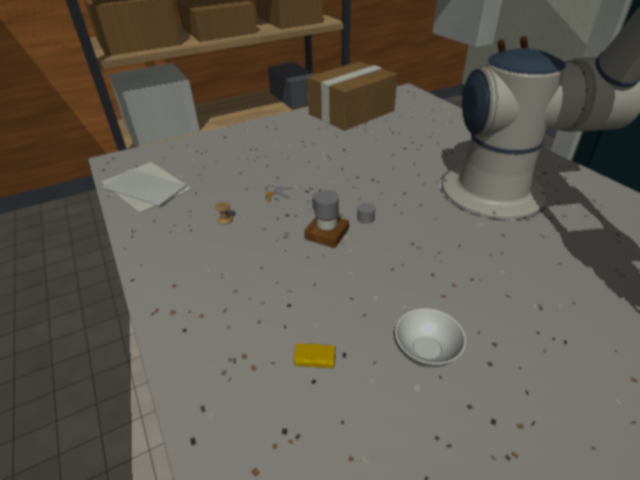

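The top view shows three lid-like cups: A at (349,268) on the oak block, B at (404,292) and C at (350,329), both standing on the ledge. A fits the description because it is the largest and sits over the bottle. The bowl is at (149,261), the pillbox at (198,169), the spool at (442,170) and the keys at (464,255). I'll enlarge that area and compute positions.

```bash
cat > h.py <<'E'
import numpy as np,cv2
from plant import ctrl
def onplane(cam,u,v,z,P=None):
    P=P or ctrl.camera_params(cam);R=np.array(P["R"]);t=np.array(P["t"])
    d=R.T@np.array([(u-P["cx"])/P["fx"],(v-P["cy"])/P["fy"],1]);o=-R.T@t
    return o+d*(z-o[2])/d[2]
def proj(cam,X,P=None):
    P=P or ctrl.camera_params(cam);c=np.array(P["R"])@np.array(X)+P["t"]
    return [P["fx"]*c[0]/c[2]+P["cx"],P["fy"]*c[1]/c[2]+P["cy"]]
E
python3 - <<'E'
from h import *
for n,u,v,z in [("lidA",349.5,268,.1105),("B",405,292,.04),("C",350,329,.04),("bowl",149,261,.045),("pill",198,169,.023),("spool",443,169,.046),("keys",464,257,0),("blkL",320,266,.03),("blkT",353,241,.03),("blkR",376,271,.03),("blkB",346,296,.03)]:
    print(n,np.round(onplane("top",u,v,z),3))
print("scene lid top",np.round(onplane("scene",326,198,.1105),3))
im=cv2.imread("pics/top0.png")[220:350,300:440]
a=cv2.resize(im,None,fx=4,fy=4,interpolation=cv2.INTER_CUBIC)
im=cv2.imread("pics/scene0.png")[170:260,290:390]
b=cv2.resize(im,(220,198),interpolation=cv2.INTER_CUBIC)
o=np.zeros((520,790,3),np.uint8);o[:,:560]=a;o[:198,565:785]=b
cv2.imwrite("pics/crop.png",o)
E
```

```text
lidA [ 0.497 -0.059  0.111]
B [ 0.453 -0.171  0.04 ]
C [ 0.38  -0.065  0.04 ]
bowl [0.504 0.329 0.045]
pill [0.692 0.246 0.023]
spool [ 0.695 -0.243  0.046]
keys [ 0.525 -0.297  0.   ]
blkL [ 0.501 -0.004  0.03 ]
blkT [ 0.551 -0.069  0.03 ]
blkR [ 0.493 -0.115  0.03 ]
blkB [ 0.443 -0.057  0.03 ]
scene lid top [ 0.498 -0.051  0.111]
```

View pics/crop.png

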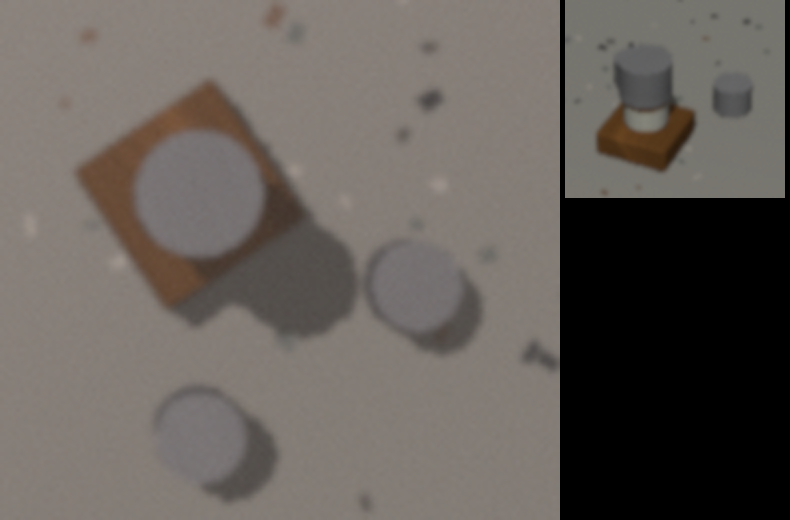

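The crop confirms A: it is clearly larger than B and C and sits over the white cap on the oak block. I put the bottle axis at about (0.497, -0.060). The move in tool axes is about tx -49.4, ty -53.8 cm.

```bash
python3 -m jog '[{"tx":-2.47,"ty":-2.69,"gripper":1},{"tx":-2.47,"ty":-2.69,"gripper":1},{"tx":-2.47,"ty":-2.69,"gripper":1},{"tx":-2.47,"ty":-2.69,"gripper":1},{"tx":-2.47,"ty":-2.69,"gripper":1}]'
python3 -m jog '[{"tx":-2.47,"ty":-2.69,"gripper":1},{"tx":-2.47,"ty":-2.69,"gripper":1},{"tx":-2.47,"ty":-2.69,"gripper":1},{"tx":-2.47,"ty":-2.69,"gripper":1},{"tx":-2.47,"ty":-2.69,"gripper":1}]'
python3 -m jog '[{"tx":-2.47,"ty":-2.69,"gripper":1},{"tx":-2.47,"ty":-2.69,"gripper":1},{"tx":-2.47,"ty":-2.69,"gripper":1},{"tx":-2.47,"ty":-2.69,"gripper":1},{"tx":-2.47,"ty":-2.69,"gripper":1}]'
python3 -m jog '[{"tx":-2.47,"ty":-2.69,"gripper":1},{"tx":-2.47,"ty":-2.69,"gripper":1},{"tx":-2.47,"ty":-2.69,"gripper":1},{"tx":-2.47,"ty":-2.69,"gripper":1},{"tx":0,"ty":0,"gripper":1}]'
cat >> h.py <<'E'
from scipy.spatial.transform import Rotation as Ro
def to(target):
    s=ctrl.state();R=Ro.from_rotvec(s["orientation"]).as_matrix()
    print("clk",round(s["clock"],2),"pos",np.round(s["eef_pos"],4),"tool shift cm",np.round(R.T@(np.array(target)-s["eef_pos"])*100,2))
    print("xaxis",np.round(R[:,0],3),"y",np.round(R[:,1],3),"z",np.round(R[:,2],4),"q",np.round(s["joint_positions"],3),"F",np.round(s["force"],1),"op",round(s["opening"],4),"gf",round(s["grip_force"],1))
E
python3 - <<'E'
from h import *
im=ctrl.camera("wrist");cv2.imwrite("pics/w1.png",im[:,:,::-1])
P=ctrl.camera_params("wrist")
to([.497,-.060,.075])
print("expected lid top px",proj("wrist",[.497,-.060,.1105],P))
for n in ["flask_lid","bottle"]:
  for d in ctrl.find_in(n,"wrist"):
    b=d["bbox"];print(n,np.round(b),round(d["score"],2),np.round(onplane("wrist",b[0]+b[2]/2,b[1]+b[3]/2,.1105,P),4))
E
```

```text
clk 0.75 pos [0.1804 0.5984 0.2313] tool shift cm [-49.32 -53.9   15.63]
xaxis [-0.957  0.289  0.   ] y [0.289 0.957 0.   ] z [-0.  0. -1.] q [ 1.182  0.494  1.346  0.     1.302 -0.095] F [-0.  -0.1 -0.6] op 0.0856 gf 0.0
expected lid top px [np.float64(-184.98993604316973), np.float64(664.9142089259431)]invalid input
invalid input
invalid input
invalid input
```

View pics/w1.png

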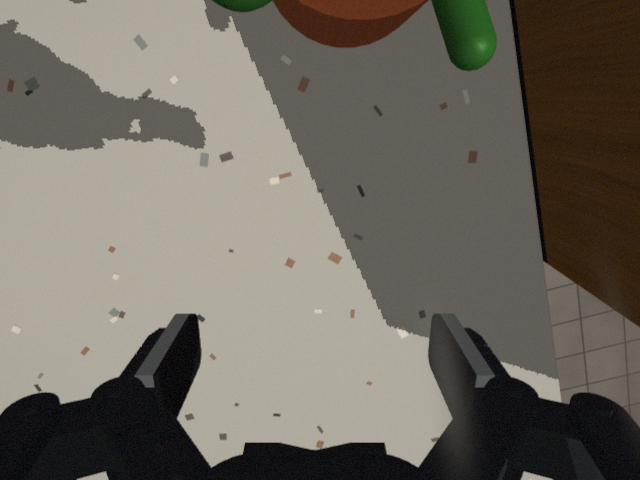

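The picture shows bare ledge under the start pose; every call was refused. Rows probably need all seven numbers, so I'll try one.

```bash
python3 -m jog '[{"wx":0,"wy":0,"wz":0,"tx":-2.47,"ty":-2.69,"tz":0,"gripper":1}]'
```

```text
clock: 0.93
eef_pos: [0.1949, 0.569, 0.2311]
orientation: [-0.454, -3.108, -0.004]
force: [0.0, -0.8, -0.8]
opening: 0.0855
grip_force: 0.0
```

```bash
python3 -m jog '[{"wx":0,"wy":0,"wz":0,"tx":-2.47,"ty":-2.69,"tz":0,"gripper":1},{"wx":0,"wy":0,"wz":0,"tx":-2.47,"ty":-2.69,"tz":0,"gripper":1},{"wx":0,"wy":0,"wz":0,"tx":-2.47,"ty":-2.69,"tz":0,"gripper":1},{"wx":0,"wy":0,"wz":0,"tx":-2.47,"ty":-2.69,"tz":0,"gripper":1},{"wx":0,"wy":0,"wz":0,"tx":-2.47,"ty":-2.69,"tz":0,"gripper":1}]'
python3 -m jog '[{"wx":0,"wy":0,"wz":0,"tx":-2.47,"ty":-2.69,"tz":0,"gripper":1},{"wx":0,"wy":0,"wz":0,"tx":-2.47,"ty":-2.69,"tz":0,"gripper":1},{"wx":0,"wy":0,"wz":0,"tx":-2.47,"ty":-2.69,"tz":0,"gripper":1},{"wx":0,"wy":0,"wz":0,"tx":-2.47,"ty":-2.69,"tz":0,"gripper":1},{"wx":0,"wy":0,"wz":0,"tx":-2.47,"ty":-2.69,"tz":0,"gripper":1}]'
python3 -m jog '[{"wx":0,"wy":0,"wz":0,"tx":-2.47,"ty":-2.69,"tz":0,"gripper":1},{"wx":0,"wy":0,"wz":0,"tx":-2.47,"ty":-2.69,"tz":0,"gripper":1},{"wx":0,"wy":0,"wz":0,"tx":-2.47,"ty":-2.69,"tz":0,"gripper":1},{"wx":0,"wy":0,"wz":0,"tx":-2.47,"ty":-2.69,"tz":0,"gripper":1}]'
python3 - <<'E'
from h import *
im=ctrl.camera("wrist");cv2.imwrite("pics/w2.png",im[:,:,::-1])
P=ctrl.camera_params("wrist")
to([.497,-.060,.075])
print("expected lid top px",proj("wrist",[.497,-.060,.1105],P))
for n in ["flask_lid","bottle"]:
  for d in ctrl.find_in(n,"wrist"):
    b=d["bbox"];print(n,np.round(b),round(d["score"],2),np.round(onplane("wrist",b[0]+b[2]/2,b[1]+b[3]/2,.1105,P),4))
E
```

```text
clock: 1.35
eef_pos: [0.2761, 0.3996, 0.2314]
orientation: [0.458, 3.108, 0.0]
force: [1.2, -0.4, 1.0]
opening: 0.0856
grip_force: 0.0
clock: 1.77
eef_pos: [0.3556, 0.2351, 0.2315]
orientation: [0.458, 3.108, 0.0]
force: [0.6, 0.8, -0.3]
opening: 0.0857
grip_force: 0.0
clock: 2.1
eef_pos: [0.4192, 0.1034, 0.2315]
orientation: [0.458, 3.107, 0.0]
force: [2.3, 1.2, 0.9]
opening: 0.0854
grip_force: 0.0
clk 2.15 pos [0.4222 0.0988 0.2317] tool shift cm [-11.72 -13.01  15.71]
xaxis [-0.957  0.291 -0.003] y [ 0.291  0.957 -0.001] z [ 0.0025 -0.0018 -1.    ] q [ 0.094  0.224  1.791 -0.002  1.124 -1.181] F [ 4.4 -1.9  0.4] op 0.0852 gf 0.0
expected lid top px [np.float64(149.12973254623168), np.float64(370.5680676999982)]
flask_lid [105. 314.  67.  68.] 0.81 [ 0.4762 -0.059   0.1105]
flask_lid [ 26. 284.  69.  52.] 0.57 [ 0.4288 -0.101   0.1105]
flask_lid [ 92. 179.  62.  56.] 0.56 [ 0.3706 -0.0219  0.1105]
bottle [121. 255. 122. 104.] 0.66 [ 0.4527 -0.0133  0.1105]
```

```bash
python3 -m jog '[{"wx":0,"wy":0,"wz":0,"tx":-2.4,"ty":-2.6,"tz":0,"gripper":1},{"wx":0,"wy":0,"wz":0,"tx":-2.4,"ty":-2.6,"tz":0,"gripper":1},{"wx":0,"wy":0,"wz":0,"tx":-2.4,"ty":-2.6,"tz":0,"gripper":1},{"wx":0,"wy":0,"wz":0,"tx":0,"ty":0,"tz":0,"gripper":1},{"wx":0,"wy":0,"wz":0,"tx":0,"ty":0,"tz":0,"gripper":1}]'
python3 - <<'E'
from h import *
im=ctrl.camera("wrist");cv2.imwrite("pics/w3.png",im[:,:,::-1])
P=ctrl.camera_params("wrist")
to([.497,-.060,.075])
print("expected lid top px",proj("wrist",[.497,-.060,.1105],P))
for n in ["flask_lid","bottle"]:
  for d in ctrl.find_in(n,"wrist"):
    b=d["bbox"];print(n,np.round(b),round(d["score"],2),np.round(onplane("wrist",b[0]+b[2]/2,b[1]+b[3]/2,.1105,P),4))
E
```

```text
clock: 2.67
eef_pos: [0.4654, 0.0093, 0.2312]
orientation: [-0.461, -3.107, -0.0]
force: [-0.7, 0.4, 0.0]
opening: 0.0856
grip_force: 0.0
clk 2.72 pos [0.4648 0.0102 0.2311] tool shift cm [-5.12 -5.79 15.61]
xaxis [-0.957  0.289  0.001] y [0.289 0.957 0.   ] z [-6.e-04  4.e-04 -1.e+00] q [-0.107  0.27   1.724  0.     1.148 -1.385] F [-0.4 -0.3 -0.1] op 0.0852 gf 0.0
expected lid top px [np.float64(235.95894550720828), np.float64(294.9504456375088)]
flask_lid [ 97. 217.  62.  50.] 0.96 [ 0.4368 -0.1178  0.1105]
flask_lid [196. 237.  83.  90.] 0.59 [ 0.4877 -0.0551  0.1105]
flask_lid [169.  98.  64.  57.] 0.58 [ 0.3797 -0.0403  0.1105]
bottle [195. 184. 120. 105.] 0.94 [ 0.4585 -0.0317  0.1105]
```

View pics/w3.png

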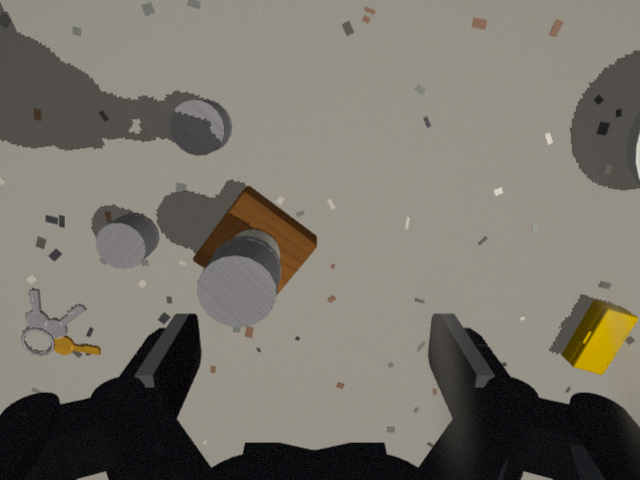

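The wrist view shows the lid's top disc spanning x 197–276, y 248–327, with its centre near (236.5, 287). The look-alikes are at (123,245) and (199,127). I'll compute the lid's position from this disc.

```bash
python3 - <<'E'
from h import *
p=onplane("wrist",236.5,287.5,.1105);print(np.round(p,4))
for u,v in [(247,187),(317,239),(194,257)]: print(np.round(onplane("wrist",u,v,.03),4))
to([p[0],p[1],.075])
E
```

```text
[ 0.4913 -0.0568  0.1105]
[ 0.4356 -0.0423  0.03  ]
[0.4989 0.0023 0.03  ]
[ 0.4831 -0.1111  0.03  ]
clk 2.82 pos [0.4644 0.0109 0.2312] tool shift cm [-4.53 -5.71 15.62]
xaxis [-0.958  0.287  0.001] y [0.287 0.958 0.   ] z [-5.e-04  3.e-04 -1.e+00] q [-0.105  0.269  1.725  0.     1.148 -1.385] F [-1.4 -0.3 -0.2] op 0.0852 gf 0.0
```

```bash
python3 -m jog '[{"wx":0,"wy":0,"wz":0,"tx":-2.4,"ty":-2.9,"tz":1,"gripper":1},{"wx":0,"wy":0,"wz":0,"tx":-2.4,"ty":-2.9,"tz":2,"gripper":1},{"wx":0,"wy":0,"wz":0,"tx":0,"ty":0,"tz":2,"gripper":1},{"wx":0,"wy":0,"wz":0,"tx":0,"ty":0,"tz":0,"gripper":1},{"wx":0,"wy":0,"wz":0,"tx":0,"ty":0,"tz":0,"gripper":1}]'
python3 - <<'E'
from h import *
im=ctrl.camera("wrist");cv2.imwrite("pics/w4.png",im[:,:,::-1])
P=ctrl.camera_params("wrist")
to([.494,-.058,.075])
print("expected lid top px",proj("wrist",[.494,-.058,.1105],P))
for d in ctrl.find_in("flask_lid","wrist"):
    b=d["bbox"];print(np.round(b),round(d["score"],2))
E
```

```text
clock: 3.23
eef_pos: [0.493, -0.0577, 0.1814]
orientation: [-0.457, -3.106, -0.001]
force: [0.4, 0.1, 0.4]
opening: 0.0855
grip_force: 0.0
clk 3.28 pos [ 0.4935 -0.0577  0.1823] tool shift cm [-0.06 -0.02 10.73]
xaxis [-0.958  0.287  0.001] y [0.287 0.958 0.   ] z [-7.e-04  3.e-04 -1.e+00] q [-0.237  0.376  1.717  0.     1.049 -1.516] F [ 0.4  0.5 -0.2] op 0.0849 gf 0.0
expected lid top px [np.float64(315.3606868269664), np.float64(254.0173878196519)]
[220.  24.  73.  74.] 0.86
[126. 177.  70.  62.] 0.73
[263. 194. 100. 110.] 0.7
```

View pics/w4.png

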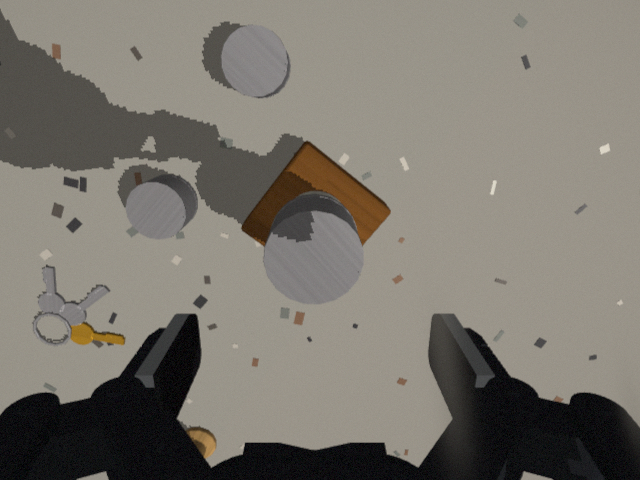

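The lid's disc centre is at about (313.5, 255), against a prediction of (315, 254), so I'm aligned to about 1 mm. I'll descend and grip.

```bash
python3 -m jog '[{"wx":0,"wy":0,"wz":0,"tx":0,"ty":-0.1,"tz":3,"gripper":1},{"wx":0,"wy":0,"wz":0,"tx":0,"ty":0,"tz":3,"gripper":1},{"wx":0,"wy":0,"wz":0,"tx":0,"ty":0,"tz":2.5,"gripper":1},{"wx":0,"wy":0,"wz":0,"tx":0,"ty":0,"tz":2,"gripper":1},{"wx":0,"wy":0,"wz":0,"tx":0,"ty":0,"tz":0,"gripper":1}]'
python3 -m jog '[{"wx":0,"wy":0,"wz":0,"tx":0,"ty":0,"tz":0,"gripper":-1},{"wx":0,"wy":0,"wz":0,"tx":0,"ty":0,"tz":0,"gripper":-1},{"wx":0,"wy":0,"wz":0,"tx":0,"ty":0,"tz":0,"gripper":-1},{"wx":0,"wy":0,"wz":0,"tx":0,"ty":0,"tz":0,"gripper":-1},{"wx":0,"wy":0,"wz":0,"tx":0,"ty":0,"tz":0,"gripper":-1}]'
python3 -m jog '[{"wx":0,"wy":0,"wz":0,"tx":0,"ty":0,"tz":0,"gripper":-1},{"wx":0,"wy":0,"wz":0,"tx":0,"ty":0,"tz":0,"gripper":-1},{"wx":0,"wy":0,"wz":0,"tx":0,"ty":0,"tz":0,"gripper":-1}]'
```

```text
clock: 3.75
eef_pos: [0.4924, -0.0586, 0.075]
orientation: [-0.456, -3.105, -0.001]
force: [-1.5, 0.9, 0.1]
opening: 0.0851
grip_force: 0.0
clock: 4.17
eef_pos: [0.4946, -0.0598, 0.078]
orientation: [0.458, 3.105, 0.0]
force: [1.1, 3.4, 4.8]
opening: 0.056
grip_force: 62.4
clock: 4.42
eef_pos: [0.4946, -0.0598, 0.0778]
orientation: [0.458, 3.106, 0.0]
force: [1.2, 3.9, 6.2]
opening: 0.0565
grip_force: 62.5
```

```bash
python3 -m jog '[{"wx":0,"wy":0,"wz":0,"tx":0,"ty":0,"tz":-1,"gripper":-1},{"wx":0,"wy":0,"wz":0,"tx":0,"ty":0,"tz":-2,"gripper":-1},{"wx":0,"wy":0,"wz":0,"tx":0,"ty":0,"tz":-2,"gripper":-1},{"wx":0,"wy":0,"wz":0,"tx":0,"ty":0,"tz":-2,"gripper":-1},{"wx":0,"wy":0,"wz":0,"tx":0,"ty":0,"tz":0,"gripper":-1}]'
python3 -m jog '[{"wx":0,"wy":0,"wz":0,"tx":0.5,"ty":2,"tz":0,"gripper":-1},{"wx":0,"wy":0,"wz":0,"tx":1,"ty":4,"tz":0,"gripper":-1},{"wx":0,"wy":0,"wz":0,"tx":1,"ty":4,"tz":0,"gripper":-1},{"wx":0,"wy":0,"wz":0,"tx":1,"ty":4,"tz":0,"gripper":-1},{"wx":0,"wy":0,"wz":0,"tx":0.5,"ty":2,"tz":0,"gripper":-1}]'
python3 -m jog '[{"wx":0,"wy":0,"wz":0,"tx":0,"ty":0,"tz":0,"gripper":-1},{"wx":0,"wy":0,"wz":0,"tx":0,"ty":0,"tz":0,"gripper":-1},{"wx":0,"wy":0,"wz":0,"tx":0,"ty":0,"tz":0,"gripper":-1}]'
python3 - <<'E'
from h import *
o=np.zeros((480,800,3),np.uint8)
a=ctrl.camera("wrist")[:,:,::-1];b=ctrl.camera("scene")[:,:,::-1]
o[:300,:400]=cv2.resize(a,(400,300));o[:400,400:]=cv2.resize(b[130:330,240:440],(400,400))
cv2.imwrite("pics/p5.png",o)
to([.5,.11,.0095])
E
```

```text
clock: 4.83
eef_pos: [0.4954, -0.0603, 0.1505]
orientation: [0.457, 3.103, -0.001]
force: [1.6, -0.9, 0.0]
opening: 0.056
grip_force: 63.9
clock: 5.25
eef_pos: [0.5013, 0.1084, 0.1469]
orientation: [0.456, 3.108, 0.001]
force: [-0.9, -0.2, -1.1]
opening: 0.0564
grip_force: 64.1
clock: 5.5
eef_pos: [0.5014, 0.1045, 0.1467]
orientation: [0.458, 3.108, -0.0]
force: [0.3, 0.2, -1.7]
opening: 0.0563
grip_force: 64.1
clk 5.6 pos [0.5016 0.1039 0.1468] tool shift cm [ 0.32  0.54 13.73]
xaxis [-0.957  0.29  -0.   ] y [ 0.29   0.957 -0.   ] z [-0.e+00 -1.e-04 -1.e+00] q [ 0.088  0.445  1.722 -0.     0.975 -1.189] F [ 0.3  0.1 -0.7] op 0.0561 gf 64.1
```

View pics/p5.png

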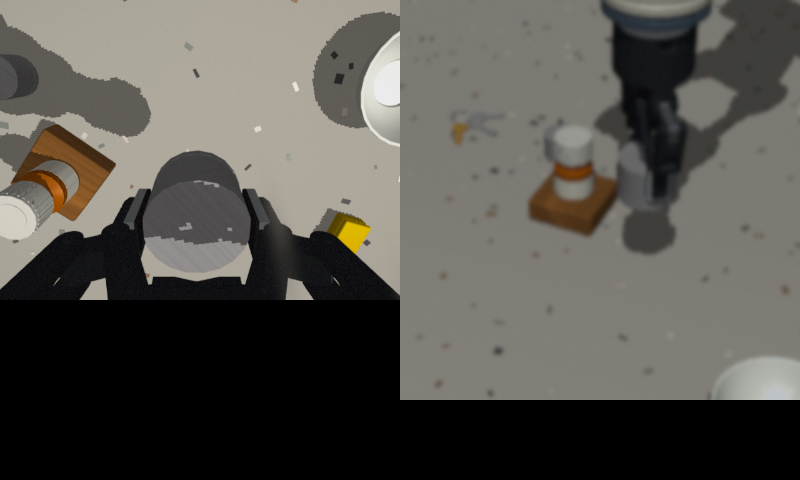

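The lid is held level in the fingers (wrist view, left half), and the white cap is exposed on the bottle. Now I'll lower it, gently at the end.

```bash
python3 -m jog '[{"wx":0,"wy":0,"wz":0,"tx":0,"ty":0.4,"tz":3,"gripper":-1},{"wx":0,"wy":0,"wz":0,"tx":0,"ty":0,"tz":3.5,"gripper":-1},{"wx":0,"wy":0,"wz":0,"tx":0,"ty":0,"tz":3.5,"gripper":-1},{"wx":0,"wy":0,"wz":0,"tx":0,"ty":0,"tz":2,"gripper":-1},{"wx":0,"wy":0,"wz":0,"tx":0,"ty":0,"tz":0.8,"gripper":-1}]'
python3 -m jog '[{"wx":0,"wy":0,"wz":0,"tx":0,"ty":0,"tz":0,"gripper":-1},{"wx":0,"wy":0,"wz":0,"tx":0,"ty":0,"tz":0.1,"gripper":-1},{"wx":0,"wy":0,"wz":0,"tx":0,"ty":0,"tz":0.1,"gripper":-1},{"wx":0,"wy":0,"wz":0,"tx":0,"ty":0,"tz":0,"gripper":-1}]'
```

```text
clock: 6.02
eef_pos: [0.5013, 0.1075, 0.0161]
orientation: [-0.46, -3.104, 0.002]
force: [-0.8, 0.1, -1.1]
opening: 0.0558
grip_force: 64.1
clock: 6.35
eef_pos: [0.5036, 0.1086, 0.0179]
orientation: [0.458, 3.106, 0.001]
force: [-0.2, 0.2, -1.7]
opening: 0.0558
grip_force: 64.1
```

```bash
python3 -m jog '[{"wx":0,"wy":0,"wz":0,"tx":0,"ty":0,"tz":0.2,"gripper":-1},{"wx":0,"wy":0,"wz":0,"tx":0,"ty":0,"tz":0.1,"gripper":-1},{"wx":0,"wy":0,"wz":0,"tx":0,"ty":0,"tz":0,"gripper":-1}]'
python3 -m jog '[{"wx":0,"wy":0,"wz":0,"tx":0,"ty":0,"tz":0.1,"gripper":-1},{"wx":0,"wy":0,"wz":0,"tx":0,"ty":0,"tz":0.1,"gripper":-1},{"wx":0,"wy":0,"wz":0,"tx":0,"ty":0,"tz":0,"gripper":-1}]'
```

```text
clock: 6.6
eef_pos: [0.5028, 0.1087, 0.014]
orientation: [0.458, 3.108, 0.0]
force: [-0.5, -0.0, -0.6]
opening: 0.0563
grip_force: 64.1
clock: 6.85
eef_pos: [0.5029, 0.1087, 0.0132]
orientation: [0.458, 3.107, 0.0]
force: [-8.6, -3.0, 36.4]
opening: 0.056
grip_force: 68.0
```

```bash
python3 -m jog '[{"wx":0,"wy":0,"wz":0,"tx":0,"ty":0,"tz":-0.1,"gripper":-1},{"wx":0,"wy":0,"wz":0,"tx":0,"ty":0,"tz":0,"gripper":1},{"wx":0,"wy":0,"wz":0,"tx":0,"ty":0,"tz":0,"gripper":1},{"wx":0,"wy":0,"wz":0,"tx":0,"ty":0,"tz":0,"gripper":1},{"wx":0,"wy":0,"wz":0,"tx":0,"ty":0,"tz":0,"gripper":1}]'
python3 -m jog '[{"wx":0,"wy":0,"wz":0,"tx":0,"ty":0,"tz":0,"gripper":1},{"wx":0,"wy":0,"wz":0,"tx":0,"ty":0,"tz":-2,"gripper":1},{"wx":0,"wy":0,"wz":0,"tx":0,"ty":0,"tz":-3.5,"gripper":1},{"wx":0,"wy":0,"wz":0,"tx":0,"ty":0,"tz":-4,"gripper":1},{"wx":0,"wy":0,"wz":0,"tx":0,"ty":0,"tz":-4,"gripper":1}]'
python3 -m jog '[{"wx":0,"wy":0,"wz":0,"tx":0,"ty":0,"tz":-3,"gripper":1},{"wx":0,"wy":0,"wz":0,"tx":-0.5,"ty":-2,"tz":0,"gripper":1},{"wx":0,"wy":0,"wz":0,"tx":-1,"ty":-4,"tz":0,"gripper":1},{"wx":0,"wy":0,"wz":0,"tx":-1,"ty":-4,"tz":0,"gripper":1},{"wx":0,"wy":0,"wz":0,"tx":-1,"ty":-4,"tz":0,"gripper":1}]'
python3 -m jog '[{"wx":0,"wy":0,"wz":0,"tx":-0.5,"ty":-2,"tz":0,"gripper":1},{"wx":0,"wy":0,"wz":0,"tx":0,"ty":0,"tz":0,"gripper":1},{"wx":0,"wy":0,"wz":0,"tx":0,"ty":0,"tz":0,"gripper":1},{"wx":0,"wy":0,"wz":0,"tx":0,"ty":0,"tz":0,"gripper":1}]'
python3 - <<'E'
from h import *
to([.495,-.059,.078])
im=ctrl.camera("wrist");P=ctrl.camera_params("wrist");cv2.imwrite("pics/w6.png",im[:,:,::-1])
print("expected cap top",proj("wrist",[.495,-.059,.108],P))
for n in ["cap","flask_lid"]:
  for d in ctrl.find_in(n,"wrist"): print(n,np.round(d["bbox"]),round(d["score"],2))
E
```

```text
clock: 7.27
eef_pos: [0.5027, 0.1087, 0.0126]
orientation: [-0.458, -3.108, 0.0]
force: [-0.4, 0.1, 0.2]
opening: 0.0852
grip_force: 0.0
clock: 7.68
eef_pos: [0.502, 0.1086, 0.1489]
orientation: [-0.458, -3.106, 0.001]
force: [1.1, -0.0, -0.0]
opening: 0.0856
grip_force: 0.0
clock: 8.1
eef_pos: [0.4954, -0.0367, 0.1779]
orientation: [0.456, 3.108, -0.0]
force: [1.7, 0.1, -0.4]
opening: 0.0855
grip_force: 0.0
clock: 8.43
eef_pos: [0.4947, -0.0556, 0.1776]
orientation: [-0.459, -3.107, -0.0]
force: [-0.0, 0.8, -0.1]
opening: 0.0855
grip_force: 0.0
clk 8.43 pos [ 0.4947 -0.0556  0.1776] tool shift cm [-0.13 -0.32  9.96]
xaxis [-0.957  0.289  0.001] y [0.289 0.957 0.   ] z [-4.e-04  3.e-04 -1.e+00] q [-0.232  0.384  1.721  0.     1.037 -1.51 ] F [-0.   0.8 -0.1] op 0.0855 gf 0.0
expected cap top [np.float64(309.52494122084374), np.float64(256.55464303884924)]
cap [272. 209.  78.  84.] 0.73
flask_lid [215.  21.  72.  75.] 0.77
flask_lid [479. 122. 110.  89.] 0.73
flask_lid [119. 177.  75.  63.] 0.55
```

View pics/w6.png

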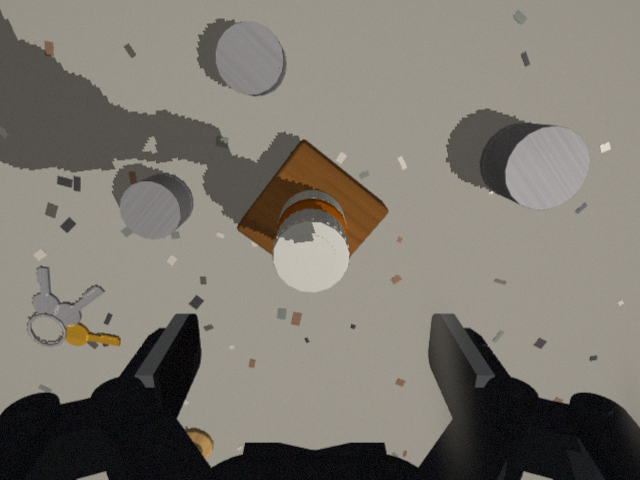

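The cap's top disc is centred at about (312, 257), roughly 1 mm from the prediction. The steel lid stands upright at (545,167), clear of everything. I'll descend on the cap and grip it.

```bash
python3 -m jog '[{"wx":0,"wy":0,"wz":0,"tx":-0.1,"ty":-0.2,"tz":3,"gripper":1},{"wx":0,"wy":0,"wz":0,"tx":0,"ty":0,"tz":3,"gripper":1},{"wx":0,"wy":0,"wz":0,"tx":0,"ty":0,"tz":2.5,"gripper":1},{"wx":0,"wy":0,"wz":0,"tx":0,"ty":0,"tz":1.7,"gripper":1},{"wx":0,"wy":0,"wz":0,"tx":0,"ty":0,"tz":0,"gripper":1}]'
python3 -m jog '[{"wx":0,"wy":0,"wz":0,"tx":0,"ty":0,"tz":0,"gripper":-1},{"wx":0,"wy":0,"wz":0,"tx":0,"ty":0,"tz":0,"gripper":-1},{"wx":0,"wy":0,"wz":0,"tx":0,"ty":0,"tz":0,"gripper":-1},{"wx":0,"wy":0,"wz":0,"tx":0,"ty":0,"tz":0,"gripper":-1},{"wx":0,"wy":0,"wz":0,"tx":0,"ty":0,"tz":0,"gripper":-1}]'
python3 -m jog '[{"wx":0,"wy":0,"wz":0,"tx":0,"ty":0,"tz":0,"gripper":-1},{"wx":0,"wy":0,"wz":0,"tx":0,"ty":0,"tz":0,"gripper":-1},{"wx":0,"wy":0,"wz":0,"tx":0,"ty":0,"tz":0,"gripper":-1}]'
```

```text
clock: 9.0
eef_pos: [0.4936, -0.0571, 0.073]
orientation: [-0.456, -3.103, -0.001]
force: [-0.5, -0.4, -1.6]
opening: 0.0853
grip_force: 0.0
clock: 9.42
eef_pos: [0.496, -0.0583, 0.0768]
orientation: [0.458, 3.106, -0.0]
force: [0.6, 2.4, 5.7]
opening: 0.0425
grip_force: 59.8
clock: 9.67
eef_pos: [0.496, -0.0583, 0.0767]
orientation: [0.458, 3.106, 0.0]
force: [0.7, 2.2, 6.1]
opening: 0.0428
grip_force: 59.8
```

```bash
python3 -m jog '[{"wx":0,"wy":0,"wz":0,"tx":0,"ty":0,"tz":0.15,"gripper":-1},{"wx":0,"wy":0,"wz":0,"tx":0,"ty":0,"tz":0.15,"gripper":-1},{"wx":0,"wy":0,"wz":0,"tx":0,"ty":0,"tz":0,"gripper":-1}]'
python3 -m jog '[{"wx":0,"wy":0,"wz":0,"tx":0,"ty":0,"tz":0.15,"gripper":-1},{"wx":0,"wy":0,"wz":0,"tx":0,"ty":0,"tz":0.15,"gripper":-1},{"wx":0,"wy":0,"wz":0,"tx":0,"ty":0,"tz":0,"gripper":-1},{"wx":0,"wy":0,"wz":0,"tx":0,"ty":0,"tz":0,"gripper":-1}]'
```

```text
clock: 9.92
eef_pos: [0.496, -0.0583, 0.0736]
orientation: [0.458, 3.106, 0.0]
force: [0.2, 2.8, 9.5]
opening: 0.0427
grip_force: 59.9
clock: 10.25
eef_pos: [0.4959, -0.0583, 0.0708]
orientation: [0.458, 3.106, -0.0]
force: [-0.8, 2.7, 11.9]
opening: 0.0422
grip_force: 60.1
```

Pressed about 6 mm at 12 N, which matches the spring's description. Now the anticlockwise twist (negative wz, because the tool's z points down).

```bash
python3 -m jog '[{"wx":0,"wy":0,"wz":-0.06,"tx":0,"ty":0,"tz":0,"gripper":-1},{"wx":0,"wy":0,"wz":-0.08,"tx":0,"ty":0,"tz":0,"gripper":-1},{"wx":0,"wy":0,"wz":-0.08,"tx":0,"ty":0,"tz":0,"gripper":-1},{"wx":0,"wy":0,"wz":-0.08,"tx":0,"ty":0,"tz":0,"gripper":-1}]'
python3 - <<'E'
from h import *
to([.496,-.0583,.071]);print(ctrl.state()["ft_torque"])
E
```

```text
clock: 10.58
eef_pos: [0.4962, -0.0585, 0.0709]
orientation: [-0.017, 3.139, -0.001]
force: [-1.4, -0.3, 12.0]
opening: 0.0423
grip_force: 60.3
clk 10.58 pos [ 0.4962 -0.0585  0.0709] tool shift cm [ 0.02  0.02 -0.01]
xaxis [-1.    -0.011 -0.003] y [-0.011  1.    -0.001] z [ 2.7e-03 -6.0e-04 -1.0e+00] q [-0.237  0.552  1.822  0.     0.765 -1.819] F [-1.4 -0.3 12. ] op 0.0423 gf 60.3
[ 0.0300156   0.00424141 -0.07803533]
```

```bash
python3 -m jog '[{"wx":0,"wy":0,"wz":-0.08,"tx":0,"ty":0,"tz":0,"gripper":-1},{"wx":0,"wy":0,"wz":-0.08,"tx":0,"ty":0,"tz":0,"gripper":-1},{"wx":0,"wy":0,"wz":-0.08,"tx":0,"ty":0,"tz":0,"gripper":-1},{"wx":0,"wy":0,"wz":-0.08,"tx":0,"ty":0,"tz":0,"gripper":-1},{"wx":0,"wy":0,"wz":-0.08,"tx":0,"ty":0,"tz":0,"gripper":-1}]'
python3 -m jog '[{"wx":0,"wy":0,"wz":-0.08,"tx":0,"ty":0,"tz":0,"gripper":-1},{"wx":0,"wy":0,"wz":-0.08,"tx":0,"ty":0,"tz":0,"gripper":-1},{"wx":0,"wy":0,"wz":-0.08,"tx":0,"ty":0,"tz":0,"gripper":-1},{"wx":0,"wy":0,"wz":-0.08,"tx":0,"ty":0,"tz":0,"gripper":-1},{"wx":0,"wy":0,"wz":-0.08,"tx":0,"ty":0,"tz":0,"gripper":-1}]'
python3 -m jog '[{"wx":0,"wy":0,"wz":0,"tx":0,"ty":0,"tz":0,"gripper":-1},{"wx":0,"wy":0,"wz":0,"tx":0,"ty":0,"tz":0,"gripper":-1}]'
python3 - <<'E'
from h import *
to([.496,-.0583,.071]);print(ctrl.state()["ft_torque"])
E
```

```text
clock: 11.0
eef_pos: [0.4963, -0.0585, 0.071]
orientation: [-0.641, 3.073, -0.002]
force: [0.3, -0.1, 12.5]
opening: 0.0427
grip_force: 60.2
clock: 11.42
eef_pos: [0.4963, -0.0585, 0.071]
orientation: [-1.238, 2.885, -0.003]
force: [0.5, 0.2, 12.5]
opening: 0.0424
grip_force: 60.2
clock: 11.58
eef_pos: [0.4963, -0.0586, 0.071]
orientation: [-1.234, 2.887, -0.003]
force: [-0.7, 0.5, 12.2]
opening: 0.0424
grip_force: 60.3
clk 11.58 pos [ 0.4963 -0.0586  0.071 ] tool shift cm [ 0.    0.04 -0.  ]
xaxis [-0.691 -0.723 -0.001] y [-0.723  0.691 -0.003] z [ 2.8e-03 -7.0e-04 -1.0e+00] q [-0.237  0.552  1.822 -0.     0.765 -2.616] F [-0.7  0.5 12.2] op 0.0424 gf 60.3
[ 0.02766239 -0.01914716  0.00234188]
```

The tool turned about 63° while pressed. I'll lift slowly and watch the force.

```bash
python3 -m jog '[{"wx":0,"wy":0,"wz":0,"tx":0,"ty":0,"tz":-0.3,"gripper":-1},{"wx":0,"wy":0,"wz":0,"tx":0,"ty":0,"tz":-0.3,"gripper":-1},{"wx":0,"wy":0,"wz":0,"tx":0,"ty":0,"tz":-0.3,"gripper":-1},{"wx":0,"wy":0,"wz":0,"tx":0,"ty":0,"tz":0,"gripper":-1}]'
python3 -m jog '[{"wx":0,"wy":0,"wz":0,"tx":0,"ty":0,"tz":-0.4,"gripper":-1},{"wx":0,"wy":0,"wz":0,"tx":0,"ty":0,"tz":-0.4,"gripper":-1},{"wx":0,"wy":0,"wz":0,"tx":0,"ty":0,"tz":0,"gripper":-1}]'
```

```text
clock: 11.92
eef_pos: [0.4956, -0.0584, 0.0797]
orientation: [-1.233, 2.888, -0.001]
force: [-0.1, -0.6, -0.3]
opening: 0.0424
grip_force: 60.7
clock: 12.17
eef_pos: [0.4955, -0.0583, 0.0874]
orientation: [-1.234, 2.889, -0.001]
force: [0.6, -0.3, 0.3]
opening: 0.0425
grip_force: 60.7
```

```bash
python3 -m jog '[{"wx":0,"wy":0,"wz":0,"tx":0,"ty":0,"tz":-1,"gripper":-1},{"wx":0,"wy":0,"wz":0,"tx":0,"ty":0,"tz":-1.5,"gripper":-1},{"wx":0,"wy":0,"wz":0,"tx":0,"ty":0,"tz":-1.2,"gripper":-1},{"wx":0,"wy":0,"wz":0,"tx":0,"ty":0,"tz":-0.3,"gripper":-1},{"wx":0,"wy":0,"wz":0,"tx":0,"ty":0,"tz":0,"gripper":-1}]'
python3 -m jog '[{"wx":0,"wy":0,"wz":0,"tx":0,"ty":0,"tz":0,"gripper":-1},{"wx":0,"wy":0,"wz":0,"tx":0,"ty":0,"tz":0,"gripper":-1},{"wx":0,"wy":0,"wz":0,"tx":0,"ty":0,"tz":0,"gripper":-1},{"wx":0,"wy":0,"wz":0,"tx":0,"ty":0,"tz":0,"gripper":-1},{"wx":0,"wy":0,"wz":0,"tx":0,"ty":0,"tz":0,"gripper":-1}]'
python3 - <<'E'
from h import *
o=np.zeros((400,800,3),np.uint8)
a=ctrl.camera("wrist")[:,:,::-1];b=ctrl.camera("scene")[:,:,::-1]
o[:300,:400]=cv2.resize(a,(400,300));o[:,400:]=cv2.resize(b[130:290,260:420],(400,400),interpolation=cv2.INTER_CUBIC)
cv2.imwrite("pics/p7.png",o)
to([.496,-.0583,.127])
E
```

```text
clock: 12.58
eef_pos: [0.4956, -0.0583, 0.1273]
orientation: [-1.233, 2.888, -0.001]
force: [0.0, -0.6, -0.2]
opening: 0.0423
grip_force: 60.8
clock: 13.0
eef_pos: [0.495, -0.0582, 0.1264]
orientation: [1.234, -2.889, -0.001]
force: [0.4, -0.1, -1.5]
opening: 0.0423
grip_force: 60.8
clk 13.1 pos [ 0.4951 -0.0583  0.1265] tool shift cm [-0.06 -0.07 -0.05]
xaxis [-0.691 -0.722  0.   ] y [-0.722  0.691  0.   ] z [-3.e-04  0.e+00 -1.e+00] q [-0.237  0.46   1.774 -0.     0.908 -2.615] F [ 0.1  0.2 -0.1] op 0.0422 gf 60.8
```

View pics/p7.png

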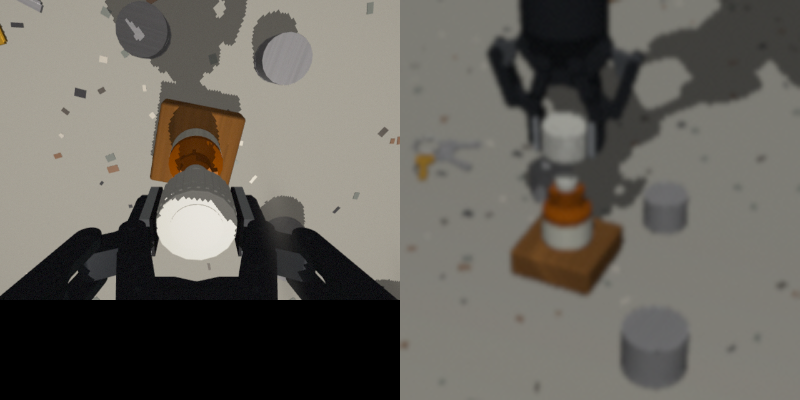

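The cap is held level in the fingers above the open bottle (right half, at (565,137) over (567,185)). The lid stands upright on the ledge at (655,345). Handing in.

```bash
python3 -c "
from plant import ctrl
print(ctrl.sign_off())"
```

```text
the job is handed in; nothing more can be done
None
```

I handed the job in at about 13 s: the lid stands open side down on the ledge, and the cap was pressed, turned about 63° and is held level about 5 cm above the bottle; sign-off returned no verdict.

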